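# Open the dial-locked key box

### The arm

A 7-joint arm with a two-finger parallel gripper is mounted at the origin on a cart in front of the work surface, level with it; the furniture and walls round the work are solid. World frame = base frame: x ahead of the robot, y to its left, z up, the work surface at z = 0. Lengths are in m, angles in rad, forces in N, time in s.
With the tool pointing down it reaches from about 0.425 to 0.975 m from the base axis. Payload 16.7 kg.
Tool frame: the origin (TCP) lies on the centre line of the jaws, within the pads' length; the fingertips stand 8 mm ahead of it and the grasp point (between the pads) lies 11 mm behind it; z points along the fingers, y is the line along which they close (so a half turn about z gives the same grasp; the last joint's range is limited). The gripper opens to 85 mm and grips with 20 to 120 N. Pads are 22 mm wide; open, the fingers measure 114 mm over their backs; the gripper's body (76 mm by 85 mm) begins 54 mm behind the grasp point. The pads swing forward as they close: fully open they stand 13 mm farther back than shut.
Start: joints at [-1.472, 0.426, 0.074, 1.606, -0.034, 1.111, -0.067], TCP at [0.166, 0.654, 0.239] pointing down, gripper open.
Joint ranges: [-2.85, 2.85], [-0.5, 2.14], [-1.23, 1.37], [0.21, 2.46], [-1.02, 4.16], [0.16, 2.05], [-2.73, 2.73]. Speed limits (rad/s): [1.89, 1.89, 2.39, 2.39, 3.01, 3.01, 3.01].

### API

Orientations are given as a unit quaternion [w, x, y, z].
In Python, from station import sensors, get_image, camera_info, bot gives the robot as it stands. The module is installed in compiled form; this text tells all that it offers.
- The arm moves only by the shell command python3 -m inch 'ROWS' [OPENING] [FORCE]. ROWS is JSON, one flat list of numbers, 6 for each row, row after row: the shift along the tool's x, y, z as a fraction of full scale, then the turn, a rotation vector about the tool's x, y, z as a fraction of full scale. A call has 1 to 12 rows; each row shifts and turns the commanded pose from where the row before left it, along the tool's axes as they then stand; what a row does not reach is not made up. Full scale, the value 1, is 0.04 m for a shift and 6 degrees for a turn. A row lasts 1/12 s, in which the tool goes at most 41.7 mm and 7.16 degrees, less where a joint would pass 70% of its speed; a pose out of reach is approached as far as the arm can. A call with a number of a shift or a turn outside -1 to 1 is refused whole. A call with a gripper value outside its range is refused whole. OPENING is the gripper's target within -1 to 1 (fully open at 1, half-way at 0, shut at -1), set as the call begins (- or left out, the last holds). The fingers move at their own pace and stop on an object; FORCE is the grip in N (left out, the last holds). Time passes only in rows, so rows that do not move let the fingers close. It gives the time, the measured TCP pose, the force, the opening and the grip force at its end, in the units of the state.
- sensors.get_state(): the state, without advancing time (a new reading comes with each control period).
- get_image(name): name is "side" or "top" or "wrist"; returns the picture (420x560x3 uint8, red, green, blue); there is no depth.
- camera_info(name): a dict with "fx", "fy", "cx", "cy" (pixels), "xyz" and "attitude" of the camera in the world. Camera axes: x right, y up, looking along -z (the intrinsics and any distortion apply to the point x, -y, -z); pixel columns grow to the right and rows downward; lengths in m; the calibration is good to about 2 mm. The wrist camera is an equidistant fisheye: a pixel r from the principal point sees the ray r / f radians off the axis. A picture is of the moment at which its call begins: read the wrist's pose just before it. camera_info takes no time and is no camera call; for the wrist camera it gives the pose at the moment of the call.
- bot.job_done(): hands the job in; it is judged then, once.
The state is a dict: "time_s": time; "joint_positions": joint angles; "joint_vel": joint speeds; "joint_efforts": joint torques, N m; "position": TCP position; "tool_rot": TCP orientation; "ft_force": force on the tool from outside, world axes, zero at the start; "ft_torque": the same for the moment, N m; "width": finger opening in m; "grasp_force": force on a finger pad.
Only numpy, scipy, OpenCV 4.12 (cv2) and the standard library are available. Lean on these libraries where they do the work, as an engineer would, in place of code of your own. Each camera call takes 0.05 s, during which the arm holds its last target. There are 200 camera calls.

### The job

The flat wooden key box on the worktop is locked by the dial on its metal plate. Turn the dial so its white pointer line stands at the mark of three dots, then slide the box's lid fully open by its black pull, leaving the dial on three dots. Leave the round white kitchen timer with its similar knob where it is.

Things in the scene. Friction and masses are not known exactly. Their poses are not given: they have to be found in the camera images.
- key_box: Wooden box, 150 (x) x 260 (y) x 78 mm high, fixed. Origin: centre of its underside; x points to its far side, y to the dial end. Flush on top: metal dial plate at +y, sliding lid at -y. Round the dial at 50 mm radius, 40 degrees apart clockwise, stand groups of one to five dots; three dots lies towards the box's +x from the dial's axis, one dot 80 degrees to its left, five to its right.
- dial (a joint): Dial angle, rad, growing clockwise from above: 0 at one dot, 0.698 two, 1.396 three, 2.094 four, 2.793 five (end stops at 0 and 2.793). Starts between 0.1 and 0.85. Light friction (0.03 N m); stays where left. A hidden ring holds the lid shut (2 mm of play) unless the dial is within about 13 degrees of three dots.
- dial_grip (a point): On the dial's vertical axis, 70 mm from the box's origin along its +y, 104 mm above the worktop. The dial: black round skirt 62 mm across, its top at 82 mm, with an upright grip bar 52 mm long, 14 mm wide, from 82 to 112 mm above the worktop. The point turns with it: x runs along the bar to the pointer end (white line on top), z up.
- lid (a joint): How far the sliding lid is open, m: 0 shut, 0.080 fully open (end stop). It moves straight along the box's -y, stays level and stays where it is left (1.5 N friction).
- lid_grip (a point): Middle of the lid's black pull, 100 mm above the worktop, on the box's centre line, 60 mm from the box's origin along its -y when shut. The pull is an upright bar, 60 mm long along the box's x, 16 mm wide along its y, from 78 to 108 mm above the worktop. Axes as the box's; moves with the lid.
- timer: Bystander: loose round white kitchen timer, 80 mm across, 44 mm high, with a black bar knob on top, standing on the worktop beside the box. Origin: centre of its underside. Leave it alone.

How it is judged:
By the outcome, as a careful person would: the job done as asked, in the order asked, and still so for the second after the job is handed in, with the robot touching nothing.
It also fails if it takes over 38 s, if anything falls off the work surface, if the arm or the gripper's body presses on something with over 40 N, if the wrist force passes 120 N, or if a joint passes its speed limit or range.

## Working session

There is one attempt and no reset: what is moved stays moved. The work goes in short steps, Python scripts to look and compute and a shell command to move; the robot and the scene stay as the last step left them, time stands still between calls to the robot, and variables do not carry over. Pictures are saved under pics/ and viewed, at most 10 in all, crops included, and the job is handed in when it is done.

```bash
mkdir -p pics; python3 - <<'E'
from station import sensors,get_image,camera_info
import cv2
s=sensors.get_state();print(s['time_s'],s['position'],s['tool_rot'],s['width'])
for n in("top","side","wrist"):
    print(n,camera_info(n)); cv2.imwrite(f"pics/{n}0.png",get_image(n)[:,:,::-1])
E
```

```text
0.0 [0.16613055 0.65380625 0.23856203] [-4.15310601e-05  1.24081675e-01  9.92271779e-01 -6.73041615e-04] 0.08538706399370448
top {'fx': 419.5007754125381, 'fy': 419.5007754125381, 'cx': 276.43194231877055, 'cy': 206.3696713810994, 'xyz': array([ 0.29424184, -0.02124285,  1.12885376]), 'attitude': array([-0.70364553, -0.05123021,  0.05818554,  0.70630933])}
side {'fx': 535.4520182101979, 'fy': 535.4520182101979, 'cx': 284.7273242843255, 'cy': 218.24457030224883, 'xyz': array([-0.89826016, -0.52454792,  1.0789569 ]), 'attitude': array([ 0.72690386,  0.38206114, -0.26834507, -0.50361789])}
wrist {'fx': 325.19226210127806, 'fy': 325.19226210127806, 'cx': 275.7551421938295, 'cy': 208.79586310382288, 'xyz': array([0.09638257, 0.67139366, 0.37317779]), 'attitude': array([ 0.78116371, -0.11438463, -0.08817297,  0.60739192])}
```

View pics/top0.png

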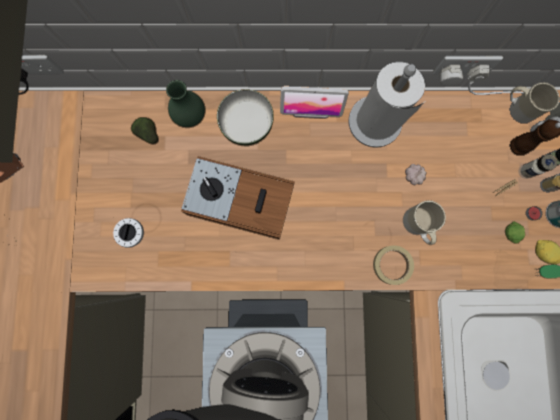

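View pics/side0.png

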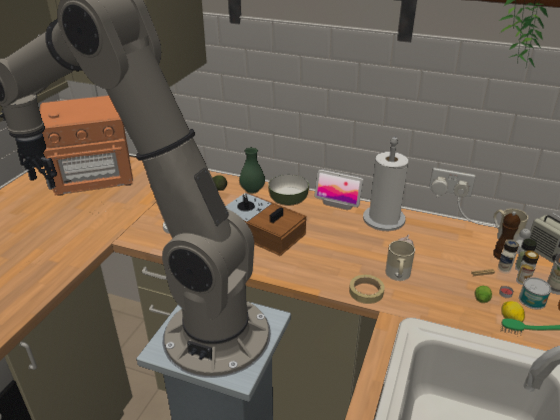

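The top view shows the box around (240,197), with the dial at (211,188), the pull at (261,201) and the timer at (128,232). In the side view the dial is near (246,205) and the pull near (278,214). I'll enlarge both.

```bash
python3 - <<'E'
import cv2,numpy as np
a=cv2.imread("pics/top0.png")[150:245,175:305];b=cv2.imread("pics/side0.png")[180:260,215:315]
a=cv2.resize(a,None,fx=4,fy=4,interpolation=3)[:, :]   # 520x380
b=cv2.resize(b,None,fx=2.8,fy=2.8,interpolation=3)
c=np.zeros((380,800,3),np.uint8);c[:380,:520]=a;c[:224,520:]=b
cv2.imwrite("pics/crop.png",c)
E
```

```text
(no output)
```

View pics/crop.png

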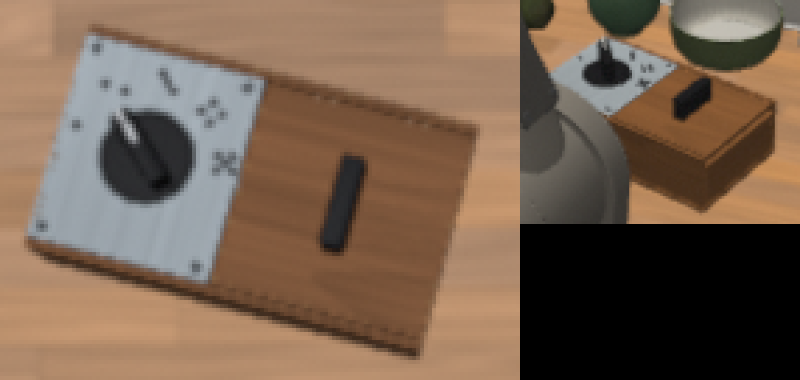

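The crop gives these, in crop pixels:
- **Top face corners:** (90,27), (478,127), (417,355), (27,243).
- **Dial:** skirt centre (147,156), with the white pointer end at (120,112).
- **Three dots:** (168,82).
- **Pull:** (343,203).
- **Side view:** dial at (606,73), pull at (692,98).

```bash
cat > h.py <<'E'
import numpy as np
from scipy.spatial.transform import Rotation as R
from station import camera_info,sensors
def rot(q): return R.from_quat(np.r_[q[1:],q[0]])
def ray(ci,uv,fish=False):
    x=(uv[0]-ci['cx'])/ci['fx'];y=(uv[1]-ci['cy'])/ci['fy']
    if fish:
        t=np.hypot(x,y);k=np.sin(t)/max(t,1e-9);d=np.array([x*k,-y*k,-np.cos(t)])
    else: d=np.array([x,-y,-1.])
    d=rot(ci['attitude']).apply(d);return np.array(ci['xyz']),d/np.linalg.norm(d)
def atz(r,z): o,d=r;return o+d*(z-o[2])/d[2]
def tri(a,b):
    M=np.c_[a[1],-b[1]];t=np.linalg.lstsq(M,b[0]-a[0],rcond=None)[0]
    p,q=a[0]+t[0]*a[1],b[0]+t[1]*b[1];return (p+q)/2,np.linalg.norm(p-q)
E
python3 - <<'E'
from h import *
T,S=camera_info('top'),camera_info('side')
t=lambda x,y:ray(T,((x)/4+174.6,y/4+149.6))
s=lambda x,y:ray(S,((x-520)/2.8+214.7,y/2.8+179.7))
print('dial',tri(t(147,156),s(606,73)),'pull',tri(t(343,203),s(692,98)),'cornerNear',tri(t(417,355),s(705,160)))
print('corner far',tri(t(478,127),s(776,105)))
c=np.array([atz(t(*p),.078) for p in[(90,27),(478,127),(417,355),(27,243)]]);print(c)
o=c.mean(0);print('o',o)
e=(c[0]+c[3]-c[1]-c[2])[:2];yw=np.arctan2(e[1],e[0])-np.pi/2;f=(c[0]+c[1]-c[2]-c[3])[:2];print('yaw',yw,np.arctan2(f[1],f[0]),np.linalg.norm(e)/2,np.linalg.norm(f)/2)
d=atz(t(147,156),.082);print('dial',d,'pull',atz(t(343,203),.108))
a,b=atz(t(120,112),.112),atz(t(160,182),.112);g=a-b;print('bar',a,b,(a+b)/2,np.arctan2(g[1],g[0]),np.hypot(*g[:2]))
d3=atz(t(168,82),.078);g=d3-d;print('three dir',np.arctan2(g[1],g[0]),np.hypot(*g[:2]))
tm=atz(ray(T,(128,232.5)),.044);print('timer',tm)
E
```

```text
dial (array([0.50491889, 0.13509252, 0.07474171]), np.float64(0.0020115750069458734)) pull (array([0.47175796, 0.00918226, 0.0888559 ]), np.float64(0.0015059993886266522)) cornerNear (array([ 0.37825393, -0.03966495,  0.07477599]), np.float64(0.00419901094835095))
corner far (array([ 0.5255094 , -0.07779939,  0.06575746]), np.float64(0.000805620261906968))
[[ 0.58948454  0.17201718  0.078     ]
 [ 0.52300942 -0.07751522  0.078     ]
 [ 0.3771861  -0.03767668  0.078     ]
 [ 0.44886217  0.20827118  0.078     ]]
o [0.48463556 0.06627411 0.078     ]
yaw -0.2719167558948654 -0.2596472503824075 0.2571898332975743 0.14819008754084467
dial [0.50384806 0.13309036 0.082     ] pull [0.46878225 0.00794251 0.108     ]
bar [0.52563482 0.14589338 0.112     ] [0.48152613 0.12036747 0.112     ] [0.50358047 0.13313042 0.112     ] 0.5246140239097203 0.05096222347805552
three dir -0.23809169932589064 0.05057285061507719
timer [0.39645439 0.35148022 0.044     ]
```

Triangulated heights agree with the text. The dial is at (0.504, 0.133) and the pull at (0.469, 0.008), with yaw about -0.268. The pointer is at 0.525 rad, so it needs about 45° clockwise. I'll move above the dial first.

```bash
python3 -m inch '[-0.57,-0.53,0,0,0,0,-0.57,-0.53,0,0,0,0,-0.57,-0.53,0,0,0,0,-0.57,-0.53,0,0,0,0,-0.57,-0.53,0,0,0,0,-0.57,-0.53,0,0,0,0,-0.57,-0.53,0,0,0,0,-0.57,-0.53,0,0,0,0,-0.57,-0.53,0,0,0,0,-0.57,-0.53,0,0,0,0]' 1 40; python3 -m inch '[-0.57,-0.53,0,0,0,0,-0.57,-0.53,0,0,0,0,-0.57,-0.53,0,0,0,0,-0.57,-0.53,0,0,0,0,-0.57,-0.53,0,0,0,0,-0.57,-0.53,0,0,0,0,-0.57,-0.53,0,0,0,0,-0.57,-0.53,0,0,0,0,-0.57,-0.53,0,0,0,0,-0.57,-0.53,0,0,0,0,0,0,0,0,0,0,0,0,0,0,0,0]'; python3 -m inch '[0,0,0,0,0,-0.93,0,0,0,0,0,-0.93,0,0,0,0,0,-0.93,0,0,0,0,0,-0.93,0,0,0,0,0,-0.93,0,0,0,0,0,-0.93,0,0,0,0,0,-0.93,0,0,0,0,0,-0.93,0,0,0,0,0,0,0,0,0,0,0,0]'
python3 - <<'E'
from station import *
from h import *
import cv2
s=sensors.get_state();M=rot(s['tool_rot']).as_matrix();print(M.round(3),s['joint_positions'].round(2) if hasattr(s['joint_positions'],'round') else s['joint_positions'])
print(camera_info('wrist'));im=get_image('wrist');cv2.imwrite('pics/w1.png',im[:,:,::-1])
d=np.array([.504,.133,.096])-s['position'];print('tool-frame delta',d@M, 'xang',np.arctan2(M[1,0],M[0,0]))
E
```

```text
time_s: 0.98
position: [0.3355, 0.391, 0.2393]
tool_rot: [-0.0, 0.124, 0.992, -0.0]
ft_force: [0.9, 0.5, 0.4]
width: 0.0854
grasp_force: 0.0
time_s: 1.98
position: [0.5043, 0.1293, 0.2392]
tool_rot: [-0.0, 0.126, 0.992, -0.0]
ft_force: [-0.4, 0.9, -0.5]
width: 0.0856
grasp_force: 0.0
time_s: 2.82
position: [0.5033, 0.1316, 0.2392]
tool_rot: [-0.0, -0.261, 0.965, 0.0]
ft_force: [-0.1, -0.5, -0.3]
width: 0.0853
grasp_force: 0.0
[[-0.864 -0.504 -0.   ]
 [-0.504  0.864  0.   ]
 [ 0.     0.    -1.   ]] [-0.67  0.17  0.32  1.96 -0.07  1.01  1.79]
{'fx': 325.19226210127806, 'fy': 325.19226210127806, 'cx': 275.7551421938295, 'cy': 208.79586310382288, 'xyz': array([0.44127822, 0.09428692, 0.37375961]), 'attitude': array([ 0.49293514, -0.07155722, -0.12541452,  0.858001  ])}
tool-frame delta [-0.00130408  0.00080299  0.14322127] xang -2.6132911839796726
```

View pics/w1.png

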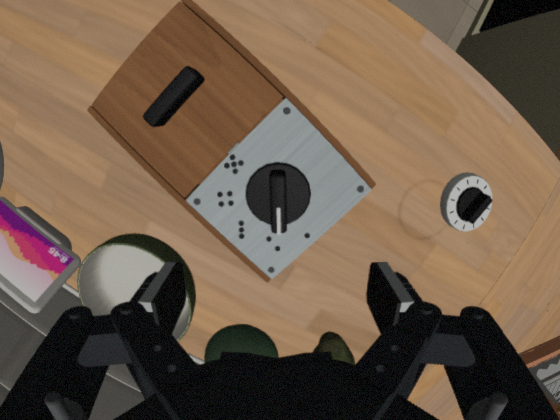

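The wrist view shows:
- **Dial:** skirt centre (278,194), with bar ends at (279,232) for the pointer and (278,172).
- **Three dots:** (241,230).
- **Pull:** top around (178,90).
- **Bar and jaws:** the bar stands midway between the jaws and is aligned with them.

I'll check this numerically.

```bash
python3 - <<'E'
from h import *
W=camera_info('wrist');w=lambda *p,z:atz(ray(W,p,True),z)
d=w(278,194,z=.082);print('dial',d)
a,b=w(279,233,z=.112),w(278,172,z=.112);g=a-b;print('bar mid',(a+b)/2,np.arctan2(g[1],g[0]),np.hypot(*g[:2]))
q=w(241,230,z=.078)-d;print('three',np.arctan2(q[1],q[0]),np.hypot(*q[:2]))
p,r=w(194,73,z=.108),w(154,116,z=.108);g=r-p;print('pull',(p+r)/2,np.arctan2(g[1],g[0]))
T=camera_info('top');print('tri dial',tri(ray(W,(278,194),True),ray(T,(147/4+174.6,156/4+149.6))))
E
```

```text
dial [0.50303975 0.13276726 0.082     ]
bar mid [0.50339026 0.13321923 0.112     ] 0.5452840696107695 0.05308062162817702
three -0.2431683133470162 0.05153840369333363
pull [0.46702898 0.01129412 0.108     ] -0.2869238220463363
tri dial (array([0.50583914, 0.13455463, 0.07036746]), np.float64(0.0008168125628589115))
```

The measurements agree, so I'll descend and then grip.

```bash
python3 -m inch '[-0.03,0.03,0.5,0,0,0,0,0,0.5,0,0,0,0,0,0.5,0,0,0,0,0,0.5,0,0,0,0,0,0.5,0,0,0,0,0,0.5,0,0,0,0,0,0.3,0,0,0,0,0,0.28,0,0,0,0,0,0,0,0,0]' && python3 -m inch '[0,0,0,0,0,0,0,0,0,0,0,0,0,0,0,0,0,0,0,0,0,0,0,0,0,0,0,0,0,0,0,0,0,0,0,0,0,0,0,0,0,0,0,0,0,0,0,0,0,0,0,0,0,0,0,0,0,0,0,0]' -1 40
```

```text
time_s: 3.62
position: [0.5031, 0.1325, 0.0943]
tool_rot: [-0.001, -0.261, 0.965, -0.0]
ft_force: [-0.2, 0.1, 0.2]
width: 0.0853
grasp_force: 0.0
time_s: 4.45
position: [0.5039, 0.1338, 0.0967]
tool_rot: [0.0, -0.262, 0.965, 0.001]
ft_force: [-5.9, 6.4, 11.2]
width: 0.0128
grasp_force: 42.4
```

```bash
python3 -m inch '[0,0,0,0,0,0.4,0,0,0,0,0,0.8,0,0,0,0,0,0.8,0,0,0,0,0,0.8,0,0,0,0,0,0.8,0,0,0,0,0,0.8,0,0,0,0,0,0.8,0,0,0,0,0,0.8,0,0,0,0,0,0.8,0,0,0,0,0,0.8,0,0,0,0,0,0,0,0,0,0,0,0]' && python3 - <<'E'
from h import *
s=sensors.get_state();M=rot(s['tool_rot']).as_matrix();print(np.arctan2(-M[1,0],-M[0,0]),s['position'],s['ft_torque'],s['width'])
E
```

```text
time_s: 5.45
position: [0.5039, 0.1335, 0.0967]
tool_rot: [-0.0, 0.132, 0.991, 0.001]
ft_force: [-7.5, 3.9, 13.7]
width: 0.0133
grasp_force: 42.9
-0.2654748806425844 [0.50385987 0.13350852 0.09672903] [ 0.52288886  1.49156769 -0.02768913] 0.013306731544016402
```

Now I'll release, raise and check the dial.

```bash
python3 -m inch '[0,0,0,0,0,0,0,0,0,0,0,0,0,0,0,0,0,0,0,0,0,0,0,0,0,0,0,0,0,0,0,0,0,0,0,0,0,0,0,0,0,0,0,0,0,0,0,0]' 1 && python3 -m inch '[0,0,-0.4,0,0,0,0,0,-0.6,0,0,0,0,0,-0.6,0,0,0,0,0,-0.6,0,0,0,0,0,-0.6,0,0,0,0,0,0,0,0,0,0,0,0,0,0,0]' && python3 - <<'E'
from h import *
from station import get_image
import cv2
s=sensors.get_state();M=rot(s['tool_rot']).as_matrix();print(np.arctan2(-M[1,0],-M[0,0]),s['position'])
print(camera_info('wrist'));cv2.imwrite('pics/w2.png',get_image('wrist')[:,:,::-1])
d=np.array([.468,.0095,.092])-s['position'];print(d@M)
E
```

```text
time_s: 6.12
position: [0.5042, 0.1325, 0.0961]
tool_rot: [0.0, 0.132, 0.991, -0.0]
ft_force: [-0.5, 0.1, 0.2]
width: 0.0852
grasp_force: 0.0
time_s: 6.7
position: [0.5047, 0.1329, 0.2091]
tool_rot: [0.001, 0.132, 0.991, 0.001]
ft_force: [-1.4, -0.7, -1.2]
width: 0.0858
grasp_force: 0.0
-0.26543310648824053 [0.50470711 0.13290488 0.20914632]
{'fx': 325.19226210127806, 'fy': 325.19226210127806, 'cx': 275.7551421938295, 'cy': 208.79586310382288, 'xyz': array([0.43495874, 0.15124948, 0.34354316]), 'attitude': array([ 0.78622304, -0.11471568, -0.08889052,  0.60065973])}
[ 0.00322234 -0.12894849  0.11688174]
```

View pics/w2.png

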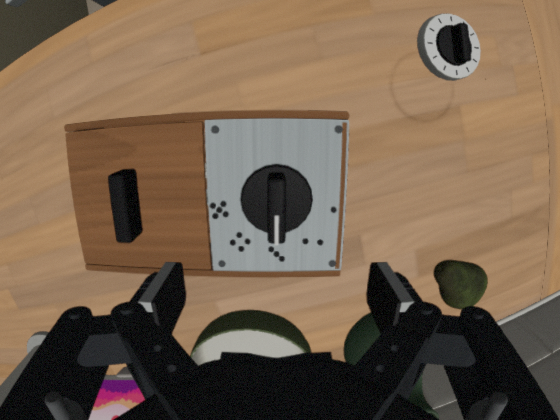

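The pointer line ends at (277,241), pointing at the three dots at (277,254) and square to the plate. Next I'll move over the pull, descend and grip.

```bash
python3 -m inch '[0.01,-0.54,0,0,0,0,0.01,-0.54,0,0,0,0,0.01,-0.54,0,0,0,0,0.01,-0.54,0,0,0,0,0.01,-0.54,0,0,0,0,0.01,-0.54,0,0,0,0,0,0,0,0,0,0,0,0,0.5,0,0,0,0,0,0.5,0,0,0,0,0,0.3,0,0,0,0,0,0,0,0,0]' && python3 - <<'E'
from h import *
from station import get_image
import cv2
s=sensors.get_state();M=rot(s['tool_rot']).as_matrix()
cv2.imwrite('pics/w3.png',get_image('wrist')[:,:,::-1])
print((np.array([.469,.0085,.092])-s['position'])@M)
E
```

```text
time_s: 7.67
position: [0.4661, 0.008, 0.1533]
tool_rot: [-0.002, 0.132, 0.991, -0.001]
ft_force: [-0.6, -0.4, 0.3]
width: 0.0854
grasp_force: 0.0
[-0.00292837  0.00146042  0.06132093]
```

View pics/w3.png

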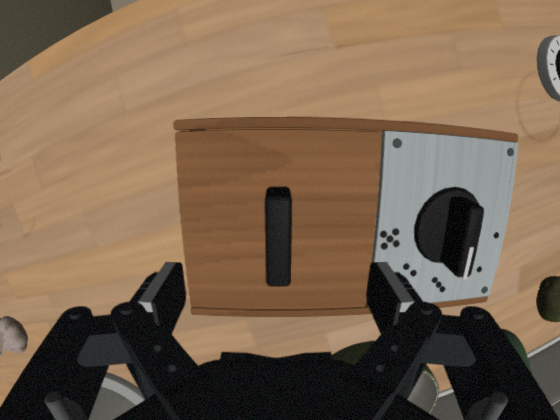

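The pull spans (278,188) to (278,285), centred and parallel between the jaws. I'll descend the last 61 mm and grip.

```bash
python3 -m inch '[-0.06,0.03,0.4,0,0,0,0,0,0.5,0,0,0,0,0,0.4,0,0,0,0,0,0.22,0,0,0,0,0,0,0,0,0]' && python3 -m inch '[0,0,0,0,0,0,0,0,0,0,0,0,0,0,0,0,0,0,0,0,0,0,0,0,0,0,0,0,0,0,0,0,0,0,0,0,0,0,0,0,0,0,0,0,0,0,0,0,0,0,0,0,0,0,0,0,0,0,0,0]' -1 40
```

```text
time_s: 8.13
position: [0.4698, 0.0086, 0.0943]
tool_rot: [-0.001, 0.132, 0.991, -0.001]
ft_force: [-0.6, -0.5, 0.6]
width: 0.0852
grasp_force: 0.0
time_s: 8.97
position: [0.4705, 0.0081, 0.0958]
tool_rot: [0.0, 0.133, 0.991, -0.0]
ft_force: [-4.5, -4.9, 12.2]
width: 0.0151
grasp_force: 41.4
```

```bash
python3 -m inch '[0,-0.1,0,0,0,0,0,-0.2,0,0,0,0,0,-0.2,0,0,0,0,0,-0.2,0,0,0,0,0,-0.2,0,0,0,0,0,-0.2,0,0,0,0,0,-0.2,0,0,0,0,0,-0.2,0,0,0,0,0,-0.2,0,0,0,0,0,-0.2,0,0,0,0,0,-0.1,0,0,0,0,0,0,0,0,0,0]'; python3 -m inch '[0,-0.03,0,0,0,0,0,-0.03,0,0,0,0,0,0,0,0,0,0,0,0,0,0,0,0]'
```

```text
time_s: 9.97
position: [0.4497, -0.069, 0.0958]
tool_rot: [0.0, 0.133, 0.991, 0.0]
ft_force: [-1.5, -0.6, 10.1]
width: 0.0149
grasp_force: 41.5
time_s: 10.3
position: [0.4496, -0.0694, 0.0958]
tool_rot: [0.0, 0.132, 0.991, 0.001]
ft_force: [0.4, 10.5, 7.7]
width: 0.0151
grasp_force: 41.2
```

The tool travelled 80 mm and a 10 N reaction showed the end stop. I'll release, retreat and verify.

```bash
python3 -m inch '[0,0,0,0,0,0,0,0,0,0,0,0,0,0,0,0,0,0,0,0,0,0,0,0,0,0,0,0,0,0,0,0,0,0,0,0,0,0,0,0,0,0,0,0,0,0,0,0]' 1 && python3 -m inch '[0,0,-0.4,0,0,0,0,0,-0.6,0,0,0,0,0,-0.6,0,0,0,0,0,-0.6,0,0,0,0,0,-0.6,0,0,0,0,0,-0.6,0,0,0,0,0,0,0,0,0,0,0,0,0,0,0]' && python3 - <<'E'
from h import *
from station import get_image
import cv2
a=cv2.resize(get_image('wrist')[:,:,::-1],(400,300));b=get_image('top')[:,:,::-1][130:265,100:320]
b=cv2.resize(b,(400,245));c=np.zeros((300,800,3),np.uint8);c[:,:400]=a;c[:245,400:]=b
cv2.imwrite('pics/end.png',c)
E
```

```text
time_s: 10.97
position: [0.4488, -0.0709, 0.0953]
tool_rot: [-0.0, 0.132, 0.991, -0.0]
ft_force: [0.1, -0.8, -0.5]
width: 0.0855
grasp_force: 0.0
time_s: 11.63
position: [0.4495, -0.0706, 0.2322]
tool_rot: [0.001, 0.132, 0.991, 0.001]
ft_force: [-0.6, -0.5, -0.7]
width: 0.085
grasp_force: 0.0
```

View pics/end.png

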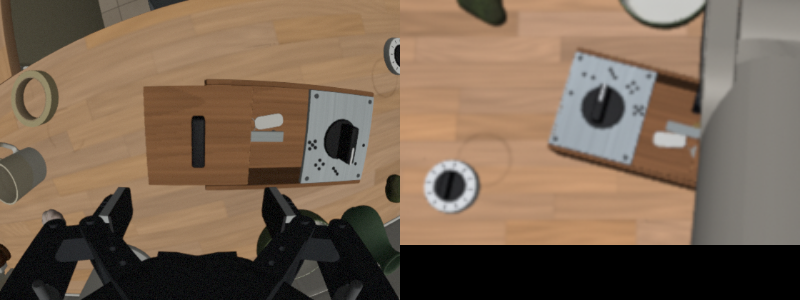

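The picture shows the lid open with its pull at (198,142) in the wrist view and the inside of the box visible. In the top view the dial pointer at (603,90) aims at the three dots at (613,73), and the timer at (450,186) is undisturbed.

```bash
python3 -c "
from station import bot
print(bot.job_done())"
```

```text
the job is handed in; nothing more can be done
None
```

The dial stands on three dots, the lid is fully open at its end stop, the timer was not touched, and the job was handed in at about 12 s of the 38 s allowed.

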